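Jam the swinging wing of the splash screen with the wooden wedge

TASK

The small wing of the steel splash screen on the stone board that covers the hob swings about on its hinge. Take the wooden wedge, not the straight bar, and tap its thin end under the free end of the wing until the wing has risen a few millimetres and sits jammed on it, then let go. Leave the wing pointing the way it stood.

Things in the scene. Friction and masses are not known exactly. Their poses are not given: they have to be found in the camera images.
- wedge_mid (a point): Loose plain wooden wedge, 120 mm long, 40 mm wide, flat underneath, its thickness rising evenly from 3 mm at the thin end to 29 mm at the thick end; 60 g. The point lies midway along and across it, 16 mm above its underside. x points to the thin end, y across, z up. Its thick half can be pinched across the 40 mm width: 32 mm from the middle towards the thick end it is 23 mm high.
- wing_end (a point): Middle of the lower edge at the wing's free end, 10 mm above the board at the start: the gap under the wing. Its y axis runs level along the wing from the free end to the hinge, the way the wedge goes in; x is across the wing, z up. The wing's foot rail is 12 mm thick. The wing turns very easily about its upright hinge (0.4 N at the end moves it) and stays where it is left.
- wing_lift (a joint): How far the wing has risen on its hinge pins, in m: 0 at rest, at most 0.010. It rises straight up against its weight of about 5 N and a spring of 600 N/m. The wedge pushed in level meets the wing's end with about 32 mm of its length under it and lifts the wing 2 mm for every 10 mm more; this takes a push of roughly 8 to 18 N.
- screen: Dark steel sheet splash screen standing fixed on the level stone board (top at z = 0.1066). Origin: on the hinge axis, at the board. A fixed panel 150 mm long and 165 mm high runs along its +x; the swinging wing runs roughly along its -y, 120 mm long from hinge axis to free end, 55 mm high at the free end, sloping up to 130 mm at the hinge.
- bar: Bystander: a loose straight bar of the same wood, 100 x 30 x 26 mm, of even thickness, too thick to go under the wing. Origin: centre of its underside, x along it, z up.

How it is judged:
By the outcome, as a careful person would: the job done as asked, in the order asked, and still so for the second after the job is handed in, with the robot touching nothing.
It also fails if it takes over 32 s, if anything falls off the work surface, if the arm or the gripper's body presses on something with over 40 N, if the wrist force passes 120 N, or if a joint passes its speed limit or range.

ROBOT

A 6-joint arm with a two-finger parallel gripper is mounted at the origin on a cart in front of the work surface, level with it; the furniture and walls round the work are solid. World frame = base frame: x ahead of the robot, y to its left, z up, the work surface at z = 0. Lengths are in m, angles in rad, forces in N, time in s.
With the tool pointing down it reaches from about 0.4 to 0.925 m from the base axis. Payload 12.5 kg.
Tool frame: the origin (TCP) lies where the fingers leave the gripper's body, on its centre line; the fingertips stand 78 mm ahead of it and the grasp point (between the pads) lies 59 mm ahead of it; z points along the fingers, y is the line along which they close (so a half turn about z gives the same grasp; the last joint's range is limited). The gripper opens to 95 mm and grips with 3 to 60 N. Pads are 20 mm wide; open, the fingers measure 119 mm over their backs; the gripper's body (75 mm by 180 mm) begins 59 mm behind the grasp point.
Start: joints at [-1.392, 0.491, 1.559, -0, 1.092, -0.106], TCP at [0.176, -0.6, 0.292] pointing down, gripper open.
Joint ranges: [-3.1, 3.1], [-0.84, 2.19], [0.05, 2.79], [-1.13, 4.28], [0.06, 2.93], [-2.69, 2.69]. Speed limits (rad/s): [2.22, 2.22, 2.79, 3.14, 3.14, 3.14].

INTERFACE

Orientations are given as a 3x3 rotation matrix whose columns are the frame's x, y, z axes.
In Python, from plant import telemetry, imaging, arm, recognise, regions_of gives the robot as it stands.
- The arm moves only by the tool drive_tool, never from a script. Its argument "plan" is a list of rows, each a list of 5 numbers: the opening, from 0 (shut) to 1 (fully open), then the shift along the world's x, y, z in m, then the turn about the world's z in rad. In form: [[claw, dx, dy, dz, yaw], ...]. A call has 1 to 12 rows; each row is the pose to reach, as a shift and turn from the pose commanded when the call began; what a row does not reach only later rows make up. A row lasts 1/8 s, in which the tool goes at most 62.5 mm and 10.7 degrees, less where a joint would pass 70% of its speed; a pose out of reach is approached as far as the arm can. A call with a gripper value outside its range is refused whole. The fingers move at their own pace and stop on an object; "grip_force" is the grip in N (left out, the last holds). Time passes only in rows, so rows that repeat a pose let the fingers close. It gives the time, the measured TCP pose, the force, the opening and the grip force at its end, in the units of the state.
- telemetry.state(): the state, without advancing time (a new reading comes with each control period).
- imaging.grab_frame(name): name is "scene" or "top" or "wrist"; returns a dict with "pixels" (480x640x3 uint8, red, green, blue), "z_map" (480x640 float32, m along the optical axis (not along the pixel's ray), 0 where there is no reading), "K" (3x3 intrinsics, pixels), "k1" (the pictures are not rectified: a ray, as slopes to the right and down, at radius r is drawn at 1 + k1 r^2 times it, then the intrinsics apply), "world_from_camera" (4x4, takes a point from camera to world coordinates). Camera axes: x right, y down, z forward; pixel columns grow to the right and rows downward; lengths in m; the calibration is good to about 2 mm. A picture is of the moment at which its call begins.
- arm.close_job(): hands the job in; it is judged then, once.
Trained networks look in a picture, given as the dict that the camera call returned (one of the last four; its "shot" number tells which), for a name from the list of things; names that differ only in an ending like _2 or _b are one class to them, and where a whole thing is asked for, a point or a joint stands for the part that bears it (a point fixed in the world has none). Each returns a list of dicts, best first, with "conf" (0 to 1); they miss things now and then, are a little off and sometimes report something else, mostly with a low value. They report only what shows in the picture. A call takes as long as a camera call.
- recognise(picture, name): "location" ([x, y, z] in m, in world coordinates, good to about 4 mm: the middle of the surface that is visible of it).
- regions_of(picture, name): "pixels" (480x640 bool, what is visible of it).
The state is a dict: "t": time; "qpos": joint angles; "joint_vel": joint speeds; "joint_efforts": joint torques, N m; "tool_pos": TCP position; "eef_rot": TCP orientation; "contact_force": force on the tool from outside, world axes, zero at the start; "moment": the same for the moment, N m; "finger_gap": finger opening in m; "grasp_force": force on a finger pad.
Only numpy, scipy, OpenCV 4.12 (cv2) and the standard library are available. Lean on these libraries where they do the work, as an engineer would, in place of code of your own. Each camera call takes 0.05 s, during which the arm holds its last target. There are 200 camera calls.

## Working session

There is one attempt and no reset: what is moved stays moved. The work goes in short steps, Python scripts to look and compute and a tool call to move; the robot and the scene stay as the last step left them, time stands still between calls to the robot, and variables do not carry over. Pictures are saved under pics/ and viewed, at most 10 in all, crops included, and the job is handed in when it is done.

Besides the shell and the picture viewer there is one more tool, called after "Request:" by a JSON object that holds its "method" and its "body". drive_tool: Moves the arm, as the interface text tells. Its arguments: {"type":"object","properties":{"plan":{"type":"array"},"grip_force":{"type":"number"}},"required":["plan"]}

```bash
mkdir -p pics; cat > h.py <<'E'
import numpy as np, cv2
from plant import telemetry, imaging, arm, recognise, regions_of
def cloud(f):
    K=f["K"];z=f["z_map"];k1=f["k1"]
    v,u=np.mgrid[0:480,0:640]
    p=cv2.undistortPoints(np.stack([u,v],-1).reshape(-1,1,2).astype(np.float64),K,np.array([k1,0,0,0.])).reshape(480,640,2)
    P=np.dstack([p*z[...,None],z]); T=f["world_from_camera"]
    W=P@T[:3,:3].T+T[:3,3]; W[z<=0]=np.nan
    return W
def pix(f,X):
    T=np.linalg.inv(f["world_from_camera"]);R,_=cv2.Rodrigues(T[:3,:3])
    return cv2.projectPoints(np.atleast_2d(X).astype(float),R,T[:3,3],f["K"],np.array([f["k1"],0,0,0.]))[0].reshape(-1,2)
def save(f,n,crop=None,s=1):
    im=f["pixels"][...,::-1]
    if crop: a,b,c,d=crop; im=im[b:d,a:c]
    cv2.imwrite("pics/"+n,cv2.resize(im,None,fx=s,fy=s))
E
python3 - <<'E'
from h import *
for c in ("top","scene"):
    f=imaging.grab_frame(c); save(f,c+"1.png"); W=cloud(f)
    for n in ("wedge_mid","bar","wing_end","screen"):
        r=recognise(f,n); print(c,n,[(np.round(x["location"],3),round(x["conf"],2)) for x in r[:2]])
        g=regions_of(f,n)
        if g:
            m=g[0]["pixels"]; P=W[m]; P=P[~np.isnan(P[:,0])]
            v,u=np.nonzero(m); print("  px",u.min(),u.max(),v.min(),v.max(),"n",len(P), "lo",np.round(np.percentile(P,2,0),3),"hi",np.round(np.percentile(P,98,0),3))
E
```

```text
top wedge_mid [(array([ 0.529, -0.319,  0.127]), 0.68)]
  px 395 423 184 228 n 991 lo [ 0.489 -0.348  0.107] hi [ 0.579 -0.294  0.136]
top bar [(array([ 0.382, -0.2  ,  0.136]), 0.68)]
  px 359 408 275 322 n 934 lo [ 0.355 -0.249  0.117] hi [ 0.406 -0.157  0.135]
top wing_end [(array([ 0.576, -0.005,  0.161]), 0.75)]
  px 217 277 205 259 n 773 lo [ 0.523 -0.046  0.124] hi [0.612 0.017 0.232]
top screen [(array([ 0.636, -0.018,  0.184]), 0.85), (array([ 0.575, -0.01 ,  0.166]), 0.4)]
  px 208 281 159 259 n 2773 lo [ 0.525 -0.102  0.11 ] hi [0.703 0.024 0.267]
scene wedge_mid [(array([ 0.567, -0.327,  0.122]), 0.81)]
  px 377 402 201 232 n 494 lo [ 0.532 -0.355  0.109] hi [ 0.605 -0.302  0.128]
scene bar [(array([ 0.628, -0.02 ,  0.181]), 0.64)]
scene wing_end [(array([ 0.578, -0.008,  0.161]), 0.77)]
  px 193 270 225 295 n 2326 lo [ 0.523 -0.047  0.108] hi [0.618 0.024 0.228]
scene screen [(array([ 0.627, -0.02 ,  0.181]), 0.62)]
  px 188 271 146 296 n 5746 lo [ 0.527 -0.107  0.107] hi [0.729 0.026 0.264]
```

View pics/top1.png

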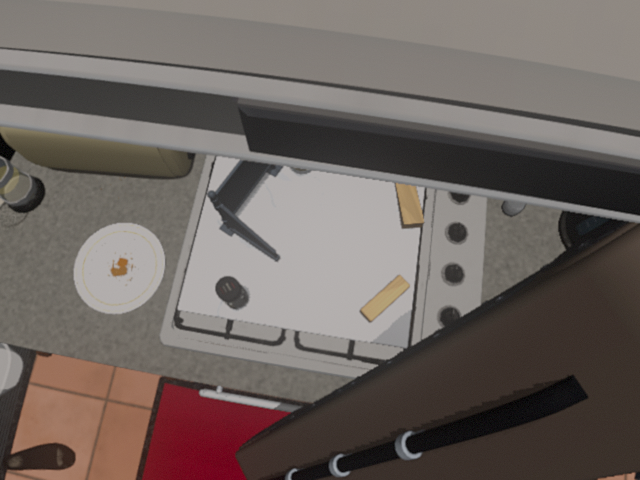

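View pics/scene1.png

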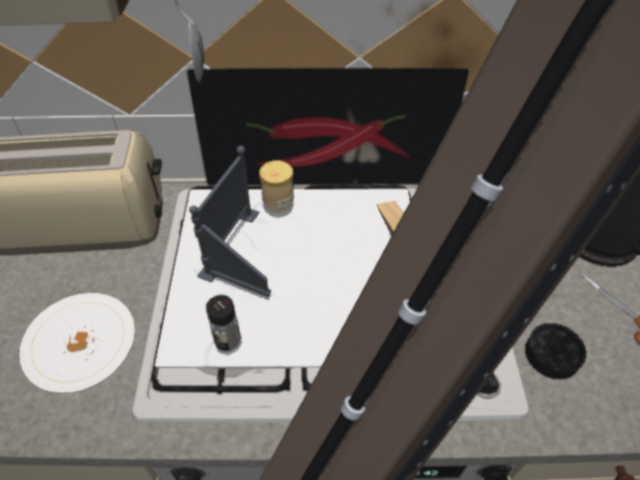

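```bash
python3 - <<'E'
from h import *
f=imaging.grab_frame("top");W=cloud(f)
def rect(n):
    m=regions_of(f,n)[0]["pixels"];P=W[m];P=P[~np.isnan(P[:,0])];return P
P=rect("wedge_mid");P=P[P[:,2]>.108]
r=cv2.minAreaRect(P[:,:2].astype(np.float32));print("wedge",r)
A=np.c_[P[:,:2],np.ones(len(P))];c=np.linalg.lstsq(A,P[:,2],rcond=None)[0];print("slope",c, np.degrees(np.arctan2(-c[1],-c[0])))
P=rect("bar");print("bar",cv2.minAreaRect(P[:,:2].astype(np.float32)))
g=imaging.grab_frame("scene")
for q,n in ((f,"top"),(g,"scene")):
    W=cloud(q);m=regions_of(q,"wing_end")[0]["pixels"];P=W[m];P=P[~np.isnan(P[:,0])]
    for a,b in ((.108,.118),(.118,.13),(.13,.15),(.15,.17),(.17,.19),(.19,.21),(.21,.24)):
        S=P[(P[:,2]>a)&(P[:,2]<b)]
        if len(S)>5: print(n,a,len(S),"med",np.round(np.median(S,0),3),"lo",np.round(np.percentile(S,3,0),3),"hi",np.round(np.percentile(S,97,0),3))
E
```

```text
wedge ((0.42999184131622314, -0.22886164486408234), (0.07672055810689926, 0.36862924695014954), 48.50543212890625)
slope [-0.2435407   2.17564952  0.95107048] -83.6129389462347
bar ((0.38251155614852905, -0.2091222107410431), (0.032935697585344315, 0.1093260645866394), 21.457109451293945)
top 0.118 194 med [ 0.562 -0.017  0.126] lo [ 0.52  -0.049  0.119] hi [0.605 0.015 0.129]
top 0.13 125 med [ 0.57  -0.014  0.141] lo [ 0.522 -0.046  0.131] hi [0.613 0.021 0.149]
top 0.15 140 med [ 0.565 -0.017  0.16 ] lo [ 0.523 -0.046  0.151] hi [0.615 0.023 0.169]
top 0.17 139 med [ 0.558 -0.023  0.179] lo [ 0.535 -0.038  0.171] hi [0.606 0.013 0.189]
top 0.19 110 med [ 0.574 -0.012  0.2  ] lo [ 0.559 -0.023  0.191] hi [0.606 0.014 0.209]
top 0.21 151 med [0.6   0.006 0.222] lo [ 0.579 -0.009  0.211] hi [0.615 0.023 0.236]
scene 0.118 366 med [ 0.56  -0.016  0.126] lo [ 0.52  -0.048  0.119] hi [0.605 0.015 0.129]
scene 0.13 457 med [ 0.569 -0.014  0.14 ] lo [ 0.523 -0.045  0.13 ] hi [0.614 0.022 0.15 ]
scene 0.15 458 med [ 0.569 -0.014  0.16 ] lo [ 0.523 -0.045  0.151] hi [0.615 0.023 0.169]
scene 0.17 380 med [ 0.574 -0.011  0.18 ] lo [ 0.536 -0.038  0.171] hi [0.607 0.014 0.189]
scene 0.19 284 med [ 0.586 -0.002  0.2  ] lo [ 0.558 -0.022  0.191] hi [0.613 0.017 0.21 ]
scene 0.21 276 med [0.604 0.01  0.22 ] lo [ 0.58  -0.007  0.211] hi [0.617 0.026 0.235]
```

The top view shows the wedge at about (410,205), half under the hood edge. The bar is at (385,298), and the wing runs from (215,205) to (278,258). A pepper mill at (231,292) stands near the insertion path. The scene view shows the wing's free end at (268,293), the mill at (222,320) and the wedge tip at (390,210).

```bash
python3 - <<'E'
from h import *
s=telemetry.state();print("tool",s["tool_pos"],np.round(s["eef_rot"],3).tolist())
Q=[];out=[]
for n in ("top","scene"):
    f=imaging.grab_frame(n);W=cloud(f)
    M=(W[...,0]>.47)&(W[...,0]<.63)&(W[...,1]>-.38)&(W[...,1]<-.27)&(W[...,2]>.110)&(W[...,2]<.14)
    im=f["pixels"].astype(int);M&=(im[...,0]-im[...,2]>40)
    P=W[M];print(n,len(P));Q.append(P)
    # wing
    m=regions_of(f,"wing_end")[0]["pixels"];P=W[m];P=P[~np.isnan(P[:,0])];P=P[(P[:,2]>.112)&(P[:,2]<.129)]
    l=cv2.fitLine(P[:,:2].astype(np.float32),cv2.DIST_HUBER,0,.001,.001).ravel()
    d=l[:2]*np.sign(l[0]);t=(P[:,:2]-l[2:])@d;w=(P[:,:2]-l[2:])@[-d[1],d[0]]
    print("wing dir",d,np.degrees(np.arctan2(d[1],d[0])),"t",np.percentile(t,[0,1,3,97,99]),"end",l[2:]+d*np.percentile(t,1),"w",np.percentile(w,[2,50,98]))
    C=(W[...,0]>.3)&(W[...,0]<.52)&(W[...,1]>-.06)&(W[...,1]<.08)&(W[...,2]>.13)&(W[...,2]<.3)
    m2=C&~cv2.dilate(m.astype(np.uint8),np.ones((7,7))).astype(bool);P=W[m2]
    if len(P):print("mill",np.percentile(P,[3,50,97],axis=0).round(3).tolist())
    H=W[(W[...,2]>.45)&(W[...,0]>.5)&(W[...,1]>-.1)]
    if len(H):print("hood",np.percentile(H,[1,50,99],axis=0).round(3).tolist())
for P in Q+[np.vstack(Q)]:
    if len(P)<50: continue
    A=np.c_[P[:,:2],np.ones(len(P))];ok=np.ones(len(P),bool)
    for _ in range(8):
        c=np.linalg.lstsq(A[ok],P[ok,2],rcond=None)[0];ok=abs(A@c-P[:,2])<.003
    r=cv2.minAreaRect(P[ok][:,:2].astype(np.float32))
    g=-c[:2];print("wedge",ok.sum(),"slope",np.linalg.norm(g).round(3),"yaw",np.degrees(np.arctan2(g[1],g[0])).round(1),r,P[ok].min(0),P[ok].max(0))
E
```

```text
tool [ 0.17561702 -0.59981699  0.29227264] [[0.96, 0.281, -0.0], [0.281, -0.96, -0.0], [-0.0, 0.0, -1.0]]
top 785
wing dir [0.8286037 0.5598357] 34.04443 t [-0.04477074 -0.04450617 -0.04403493  0.06289922  0.06589984] end [ 0.51833088 -0.04523063] w [-0.00769235  0.00015543  0.0024257 ]
mill [[0.457, 0.026, 0.138], [0.47, 0.044, 0.211], [0.493, 0.063, 0.214]]
scene 432
wing dir [0.81631994 0.5776    ] 35.281918 t [-0.03220191 -0.0317088  -0.03091558  0.07536745  0.07780514] end [ 0.5177174  -0.04572195] w [-5.33850062e-03 -6.04046535e-05  2.28959028e-03]
mill [[0.457, 0.03, 0.135], [0.464, 0.05, 0.197], [0.491, 0.067, 0.214]]
hood [[0.628, -0.07, 0.454], [0.661, 0.094, 0.575], [0.743, 0.159, 0.591]]
wedge 768 slope 0.217 yaw -17.7 ((0.5370731353759766, -0.3237496018409729), (0.03985949605703354, 0.09455230832099915), 74.10857391357422) [ 0.48809051 -0.35035716  0.11365234] [ 0.58745871 -0.29307828  0.13781909]
wedge 430 slope 0.215 yaw -12.3 ((0.5636955499649048, -0.3302316665649414), (0.03904210403561592, 0.08705922216176987), 74.08076477050781) [ 0.52680746 -0.35930031  0.11034931] [ 0.60757429 -0.3008595   0.12942846]
wedge 1189 slope 0.211 yaw -16.2 ((0.5484902262687683, -0.3265517055988312), (0.03983320668339729, 0.11805415153503418), 74.74826049804688) [ 0.48809051 -0.35930031  0.11034931] [ 0.60757429 -0.29307828  0.13781909]
```

Request:
{"method": "drive_tool", "body": {"plan": [[1, 0.05, 0.043, 0, -0.15], [1, 0.1, 0.086, 0, -0.3], [1, 0.15, 0.13, 0, -0.45], [1, 0.2, 0.173, -0.01, -0.555], [1, 0.25, 0.217, -0.02, -0.555], [1, 0.3, 0.26, -0.03, -0.555], [1, 0.329, 0.285, -0.03, -0.555], [1, 0.329, 0.285, -0.03, -0.555], [1, 0.329, 0.285, -0.03, -0.555]]}}

```text
t: 2.52
tool_pos: [0.5045, -0.3149, 0.2622]
eef_rot: [[0.964, -0.266, -0.0], [-0.266, -0.964, -0.0], [-0.0, 0.0, -1.0]]
contact_force: [-1.0, -0.2, -0.2]
finger_gap: 0.0952
grasp_force: 0.0
```

```bash
cat > w.py <<'E'
from h import *
def wedge(W,f,x0,y0,r=.09,zmin=.110,zmax=.14):
    im=f["pixels"].astype(int)
    M=(np.hypot(W[...,0]-x0,W[...,1]-y0)<r)&(W[...,2]>zmin)&(W[...,2]<zmax)&(im[...,0]-im[...,2]>40)
    P=W[M]
    if len(P)<50:return None
    A=np.c_[P[:,:2],np.ones(len(P))];ok=np.ones(len(P),bool)
    for _ in range(8):
        c=np.linalg.lstsq(A[ok],P[ok,2],rcond=None)[0];ok=abs(A@c-P[:,2])<.003
    return ok.sum(),c,cv2.minAreaRect(P[ok][:,:2].astype(np.float32))
E
python3 - <<'E'
from w import *
s=telemetry.state();print(s["t"],s["tool_pos"],np.round(s["eef_rot"],3).tolist())
f=imaging.grab_frame("wrist");save(f,"w1.png");print(wedge(cloud(f),f,.548,-.3265))
f=imaging.grab_frame("scene");print(wedge(cloud(f),f,.548,-.3265))
W=cloud(f);m=regions_of(f,"wing_end")[0]["pixels"];P=W[m]
# plane fit of wing sheet (vertical): 
P=P[(P[:,2]>.145)];n=P[:,:2]-np.median(P[:,:2],0)
l=cv2.fitLine(P[:,:2].astype(np.float32),cv2.DIST_HUBER,0,.001,.001).ravel();print("sheet line",l,np.degrees(np.arctan2(l[1],l[0])))
E
```

```text
2.525 [ 0.50446358 -0.31486893  0.26221261] [[0.964, -0.266, -0.0], [-0.266, -0.964, -0.0], [-0.0, 0.0, -1.0]]
(np.int64(11171), array([-0.21006966,  0.05731933,  0.25813151]), ((0.5497584342956543, -0.3255092203617096), (0.03889616206288338, 0.118940070271492), 74.52059936523438))
(np.int64(613), array([-0.21061525,  0.05359806,  0.25650364]), ((0.5470911860466003, -0.32530322670936584), (0.03908797726035118, 0.11832175403833389), 74.26251983642578))Traceback (most recent call last):
  File "<stdin>", line 5, in <module>
IndexError: list index out of range
```

View pics/w1.png

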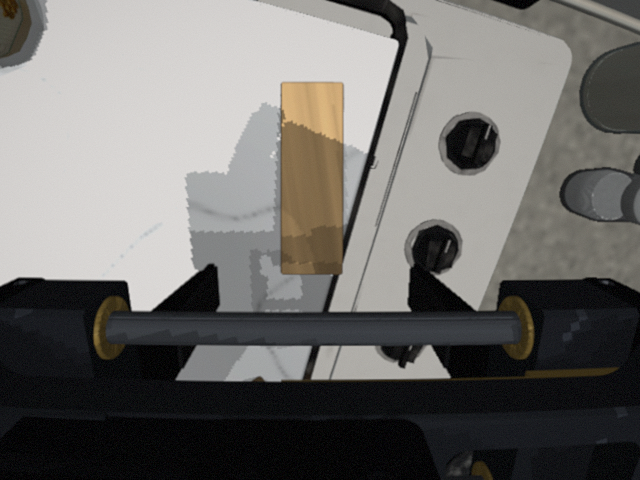

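Request:
{"method": "drive_tool", "body": {"plan": [[1, 0, 0, -0.05, 0], [1, 0, 0, -0.073, 0], [1, 0, 0, -0.073, 0], [0, 0, 0, -0.073, 0], [0, 0, 0, -0.073, 0], [0, 0, 0, -0.073, 0], [0, 0, 0, -0.073, 0], [0, 0, 0, -0.073, 0]], "grip_force": 40}}

```text
t: 3.68
tool_pos: [0.5047, -0.3148, 0.1894]
eef_rot: [[0.964, -0.267, 0.0], [-0.267, -0.964, -0.0], [0.0, 0.0, -1.0]]
contact_force: [-0.1, -0.2, -0.4]
finger_gap: 0.0504
grasp_force: 0.0
```

Request:
{"method": "drive_tool", "body": {"plan": [[0, 0, 0, 0, 0], [0, 0, 0, 0, 0], [0, 0, 0, 0.02, 0], [0, 0, 0, 0.06, 0], [0, -0.02, 0.04, 0.07, 0.15], [0, -0.04, 0.08, 0.07, 0.32], [0, -0.06, 0.12, 0.07, 0.49], [0, -0.08, 0.16, 0.07, 0.66], [0, -0.098, 0.192, 0.07, 0.83], [0, -0.098, 0.192, 0.07, 0.881], [0, -0.098, 0.192, 0.07, 0.881], [0, -0.098, 0.192, 0.07, 0.881]]}}

```text
t: 5.18
tool_pos: [0.4068, -0.1231, 0.2592]
eef_rot: [[0.82, 0.572, 0.0], [0.572, -0.82, -0.0], [0.0, 0.0, -1.0]]
contact_force: [-0.3, 0.3, 0.2]
finger_gap: 0.0395
grasp_force: 40.0
```

```bash
python3 - <<'E'
from w import *
s=telemetry.state();print(s["t"],s["tool_pos"],np.round(s["eef_rot"],3).tolist(),s["finger_gap"],s["grasp_force"])
f=imaging.grab_frame("wrist");save(f,"w2.png");W=cloud(f)
for c,ff in (("wrist",f),("top",imaging.grab_frame("top")),("scene",imaging.grab_frame("scene"))):
    W=cloud(ff);g=regions_of(ff,"wing_end")
    print(c,[round(x["conf"],2) for x in g])
    # dark points in wing box
    M=(ff["pixels"].max(-1)<110)&(W[...,0]>.50)&(W[...,0]<.63)&(W[...,1]>-.065)&(W[...,1]<.04)
    P=W[M]
    for lo,hi in ((.113,.131),(.14,.16)):
        S=P[(P[:,2]>lo)&(P[:,2]<hi)]
        if len(S)<30: print(c,lo,len(S));continue
        S=S[np.hypot(S[:,0]-.518,S[:,1]+.046)<.085]
        l=cv2.fitLine(S[:,:2].astype(np.float32),cv2.DIST_HUBER,0,.001,.001).ravel();d=l[:2]*np.sign(l[0]);n=np.array([-d[1],d[0]])
        t=(S[:,:2]-l[2:])@d;w=(S[:,:2]-l[2:])@n
        print(c,lo,len(S),"ang",np.degrees(np.arctan2(d[1],d[0])).round(2),"end",l[2:]+d*np.percentile(t,1),"w",np.percentile(w,[2,25,50,75,98]).round(4),"zmin",np.percentile(S[:,2],[1,99]).round(4))
    print(c,wedge(W,ff,.452,-.09,.1,.17,.22))
E
```

```text
5.175 [ 0.40678501 -0.12309185  0.25921541] [[0.82, 0.572, 0.0], [0.572, -0.82, -0.0], [0.0, 0.0, -1.0]] 0.039524849997999836 39.95167053770274
wrist [0.96]
wrist 0.113 336 ang -31.21 end [ 0.51764857 -0.04305516] w [-0.0039 -0.0016 -0.      0.003   0.0092] zmin [0.12   0.1306]
wrist 0.14 103 ang -56.66 end [ 0.52089493 -0.04312069] w [-0.0007 -0.0003  0.      0.0005  0.0021] zmin [0.1402 0.1524]
wrist (np.int64(21784), array([-0.17842745, -0.1261138 ,  0.26141718]), ((0.44819045066833496, -0.09219519793987274), (0.11151205003261566, 0.03911133483052254), 34.95370101928711))
top [0.64]
top 0.113 143 ang 34.55 end [ 0.51843652 -0.04589397] w [-0.0057 -0.0018 -0.0002  0.0012  0.0024] zmin [0.1185 0.1308]
top 0.14 84 ang 33.51 end [ 0.52149328 -0.04566271] w [-0.0026 -0.0003 -0.      0.0003  0.0016] zmin [0.1404 0.1598]
top None
scene []
scene 0.113 0
scene 0.14 0
scene None
```

View pics/w2.png

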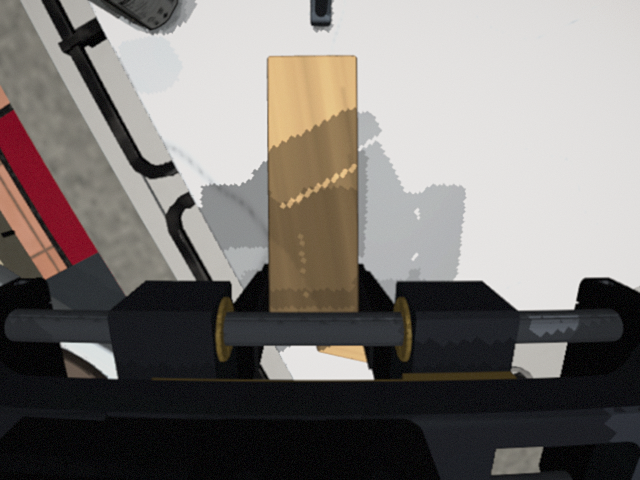

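The wrist view shows the wedge held straight (columns 268–357), with the wing's end cap just ahead at (320,12). I'll get the lateral offset from the numbers.

```bash
python3 - <<'E'
from w import *
s=telemetry.state();R=s["eef_rot"];p=s["tool_pos"];d=R[:2,0];n=np.array([-d[1],d[0]])
print("dir",np.degrees(np.arctan2(d[1],d[0])))
for c in ("wrist","top"):
    f=imaging.grab_frame(c);W=cloud(f);m=regions_of(f,"wing_end")[0]["pixels"]
    P=W[m];P=P[~np.isnan(P[:,0])&(P[:,2]>.11)]
    q=P[:,:2]-p[:2];a=q@d;b=q@n
    for lo,hi in((.113,.124),(.124,.131),(.131,.145),(.145,.17),(.17,.2),(.2,.24)):
        k=(P[:,2]>lo)&(P[:,2]<hi)
        if k.sum()>8:print(c,lo,k.sum(),"along",np.percentile(a[k],[2,50,98]).round(4),"lat",np.percentile(b[k],[2,10,50,90,98]).round(4), "slope deg", np.degrees(np.polyfit(a[k],b[k],1)[0]).round(2))
    if c=="wrist":
        M=(W[...,2]>.17)&(W[...,2]<.21)&(f["pixels"][...,0].astype(int)-f["pixels"][...,2]>40);P=W[M];q=P[:,:2]-p[:2];print("wedge lat",np.percentile(q@n,[1,50,99]),"along",np.percentile(q@d,[1,99]))
E
```

```text
dir 34.96425564031402
wrist 0.113 47 along [0.1363 0.1367 0.1375] lat [-0.008  -0.0068 -0.0022  0.0015  0.0025] slope deg 161.89
wrist 0.124 323 along [0.1364 0.1396 0.1476] lat [-0.0089 -0.0083 -0.0027  0.0019  0.0024] slope deg 3.82
wrist 0.131 102 along [0.1387 0.1395 0.1411] lat [-0.0062 -0.0056 -0.0031 -0.0008 -0.0003] slope deg 12.7
wrist 0.145 60 along [0.1387 0.1393 0.1413] lat [-0.0059 -0.0053 -0.0032 -0.0012 -0.0003] slope deg 10.94
wedge lat [-0.01744226  0.00213868  0.02051447] along [-0.00203798  0.10561598]
top 0.113 28 along [0.136  0.1673 0.2272] lat [-0.0065 -0.0039  0.      0.0017  0.0017] slope deg 0.53
top 0.124 151 along [0.1363 0.1816 0.2399] lat [-0.0083 -0.0042 -0.0018  0.0009  0.0016] slope deg -0.59
top 0.131 87 along [0.1392 0.195  0.2492] lat [-0.0047 -0.0044 -0.0035 -0.0023 -0.0006] slope deg -0.56
top 0.145 171 along [0.139  0.1969 0.2528] lat [-0.0057 -0.0045 -0.0039 -0.0015  0.0003] slope deg -0.41
top 0.17 169 along [0.1547 0.1939 0.2426] lat [-0.0061 -0.005  -0.004  -0.0021 -0.0015] slope deg -0.02
top 0.2 188 along [0.1931 0.2254 0.2507] lat [-0.0086 -0.0073 -0.0043 -0.0021 -0.0001] slope deg 2.67
```

Request:
{"method": "drive_tool", "body": {"plan": [[0, 0.0023, -0.0033, -0.03, -0.005], [0, 0.0023, -0.0033, -0.055, -0.005], [0, 0.0023, -0.0033, -0.066, -0.005], [0, 0.0023, -0.0033, -0.07, -0.005], [0, 0.0023, -0.0033, -0.0705, -0.005], [0, 0.0023, -0.0033, -0.0705, -0.005]]}}

```text
t: 6.42
tool_pos: [0.4091, -0.1262, 0.1893]
eef_rot: [[0.822, 0.569, 0.001], [0.569, -0.822, -0.001], [0.0, 0.001, -1.0]]
contact_force: [0.1, -0.1, -1.1]
finger_gap: 0.0397
grasp_force: 40.0
```

Request:
{"method": "drive_tool", "body": {"plan": [[0, 0.0123, 0.0085, 0, 0], [0, 0.0247, 0.0171, 0, 0], [0, 0.037, 0.0256, 0, 0], [0, 0.0452, 0.0313, 0, 0], [0, 0.0452, 0.0313, 0, 0]]}}

```text
t: 7.05
tool_pos: [0.4557, -0.0939, 0.1891]
eef_rot: [[0.821, 0.57, 0.002], [0.57, -0.821, -0.0], [0.001, 0.002, -1.0]]
contact_force: [2.1, 1.6, 3.9]
finger_gap: 0.04
grasp_force: 40.0
```

```bash
python3 - <<'E'
from w import *
s=telemetry.state();R=s["eef_rot"];p=s["tool_pos"];d=R[:2,0];n=np.array([-d[1],d[0]])
f=imaging.grab_frame("wrist");g=imaging.grab_frame("top")
a=f["pixels"][0:300,120:520,::-1];b=cv2.resize(g["pixels"][180:280,190:323,::-1],(400,300))
cv2.imwrite("pics/w3.png",np.hstack([a,b]))
W=cloud(g);r=regions_of(g,"wing_end")
if r:
    P=W[r[0]["pixels"]];P=P[(P[:,2]>.145)&(P[:,2]<.2)];q=P[:,:2]-p[:2];print("lat",np.median(q@n),"slope",np.degrees(np.polyfit(q@d,q@n,1)[0]))
W=cloud(f)
M=(W[...,2]>.109)&(W[...,2]<.14)&(f["pixels"][...,0].astype(int)-f["pixels"][...,2]>40);P=W[M];q=P[:,:2]-p[:2];print("wedge lat",np.percentile(q@n,[2,50,98]),"along",np.percentile(q@d,[1,99]))
for x in regions_of(f,"wing_end")[:1]:
    P=W[x["pixels"]];P=P[(P[:,2]>.12)&(P[:,2]<.131)];q=P[:,:2]-p[:2];print("wing wrist lat",np.percentile(q@n,[2,50,98]),"along",np.percentile(q@d,[2,50]))
E
```

```text
lat 0.0007327543220163593 slope 2.0622707083244785
wedge lat [-0.01723687  0.00205301  0.01998457] along [-0.00203296  0.10524096]
wing wrist lat [-0.00446873  0.00278805  0.00714774] along [0.07963434 0.09121064]
```

View pics/w3.png

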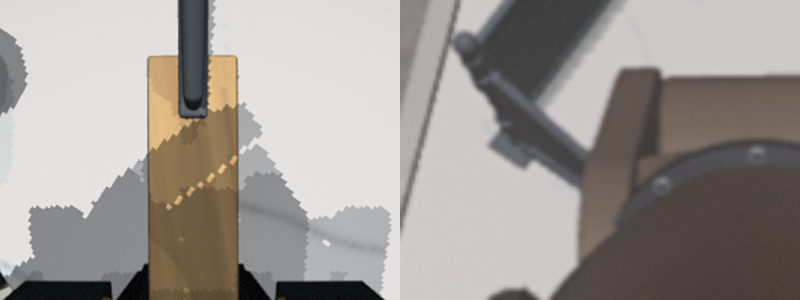

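Request:
{"method": "drive_tool", "body": {"plan": [[0, 0.0033, 0.0023, 0, 0], [0, 0.0066, 0.0046, 0, 0], [0, 0.0099, 0.0068, 0, 0], [0, 0.0131, 0.0091, 0, 0], [0, 0.0131, 0.0091, 0, 0], [0, 0.0131, 0.0091, 0, 0]]}}

```text
t: 8.0
tool_pos: [0.467, -0.0855, 0.1891]
eef_rot: [[0.822, 0.57, -0.001], [0.57, -0.822, -0.0], [-0.001, -0.0, -1.0]]
contact_force: [-6.8, -3.5, 10.4]
finger_gap: 0.0399
grasp_force: 40.0
```

```bash
cat > c.py <<'E'
from w import *
import sys
s=telemetry.state();p=s["tool_pos"];d=np.array([.8215,.57]);n=np.array([-d[1],d[0]])
E0=np.array([.518,-.0457])
print(s["t"],p.round(4),s["contact_force"].round(1) if hasattr(s["contact_force"],"round") else s["contact_force"])
f=imaging.grab_frame("wrist");g=imaging.grab_frame("top")
for c,q in(("wrist",f),("top",g)):
    W=cloud(q);r=regions_of(q,"wing_end")
    if not r: continue
    P=W[r[0]["pixels"]];P=P[(P[:,2]>.112)];x=P[:,:2]-E0;a=x@d;b=x@n
    k=(a>.0)&(a<.02);k2=(a>.02)&(a<.11)&(P[:,2]>.14)&(P[:,2]<.2)
    print(c,"endmin along",np.percentile(a,1).round(4),"zbands top of rail",np.percentile(P[k,2],[5,50,95]).round(4),"sheet lat",np.median(b[k2]).round(4) if k2.sum() else None,"ang",np.degrees(np.polyfit(a[k2],b[k2],1)[0]).round(2) if k2.sum()>20 else None,
      "maxz",np.percentile(P[:,2],99.5).round(4))
    if c=="wrist":
        h=(a>.0)&(a<.05)&(P[:,2]<.145);hist=np.histogram(P[h,2],bins=np.arange(.112,.146,.002));print(hist[0])
        M=(W[...,2]>.107)&(W[...,2]<.14)&(q["pixels"][...,0].astype(int)-q["pixels"][...,2]>40);Z=W[M];x=Z[:,:2]-E0;print("wedge lat",np.percentile(x@n,[2,50,98]).round(4),"tip",np.percentile(x@d,99.5).round(4))
if len(sys.argv)>1:
    a=f["pixels"][0:300,120:520,::-1];b=cv2.resize(g["pixels"][180:280,190:323,::-1],(400,300));cv2.imwrite("pics/"+sys.argv[1],np.hstack([a,b]))
E
python3 c.py
```

```text
8.0 [ 0.467  -0.0855  0.1891] [-6.8 -3.5 10.4]
wrist endmin along 0.0016 zbands top of rail [0.1286 0.1671 0.1742] sheet lat -0.0027 ang 0.39 maxz 0.1884
[  1   0   0   0   0   0   0  56 706 118   0   0   0   0   0   0]
wedge lat [-0.0208 -0.0011  0.0164] tip 0.0413Traceback (most recent call last):
  File "c.py", line 12, in <module>
    print(c,"endmin along",np.percentile(a,1).round(4),"zbands top of rail",np.percentile(P[k,2],[5,50,95]).round(4),"sheet lat",np.median(b[k2]).round(4) if k2.sum() else None,"ang",np.degrees(np.polyfit(a[k2],b[k2],1)[0]).round(2) if k2.sum()>20 else None,
                                                                            ~~~~~~~~~~~~~^^^^^^^^^^^^^^^^^^
    return _quantile_unchecked(
        a, q, axis, out, overwrite_input, method, keepdims, weights)
    return _ureduce(a,
                    func=_quantile_ureduce_func,
    ...<5 lines>...
                    overwrite_input=overwrite_input,
                    method=method)
    r = func(a, **kwargs)
    result = _quantile(arr,
                       quantiles=q,
    ...<2 lines>...
                       out=out,
                       weights=wgt)
    slices_having_nans = np.isnan(arr[-1, ...])
                                  ~~~^^^^^^^^^
IndexError: index -1 is out of bounds for axis 0 with size 0
```

Request:
{"method": "drive_tool", "body": {"plan": [[0, 0.0033, 0.0023, 0, 0], [0, 0.0066, 0.0046, 0, 0], [0, 0.0099, 0.0068, 0, 0], [0, 0.0127, 0.0088, 0, 0], [0, 0.0127, 0.0088, 0, 0], [0, 0.0127, 0.0088, 0, 0]]}}

```text
t: 8.95
tool_pos: [0.4793, -0.0769, 0.1891]
eef_rot: [[0.822, 0.57, -0.002], [0.57, -0.822, -0.001], [-0.002, -0.001, -1.0]]
contact_force: [-8.7, -4.7, 11.2]
finger_gap: 0.0397
grasp_force: 40.0
```

```bash
sed -i 's/P=P\[(P\[:,2\]>.112)\];x/P=P[(P[:,2]>.112)];x/; s/    k=(a>.0)/    k=(a>-.01)/; s/np.percentile(P\[k,2\],\[5,50,95\]).round(4)/np.percentile(P[k,2],[5,50,95]).round(4) if k.sum() else None/' c.py; python3 c.py w4.png
```

```text
8.95 [ 0.4793 -0.0769  0.1891] [-8.7 -4.7 11.2]
wrist endmin along 0.0039 zbands top of rail [0.1316 0.1709 0.1774] sheet lat -0.0028 ang 0.2 maxz 0.1997
[  0   0   1   0   1   7   0   0   3 241 351   1   0   0   0   0]
wedge lat [-0.0206 -0.      0.0166] tip 0.0563
top endmin along -0.0171 zbands top of rail None sheet lat -0.0025 ang 9.02 maxz 0.4834
```

View pics/w4.png

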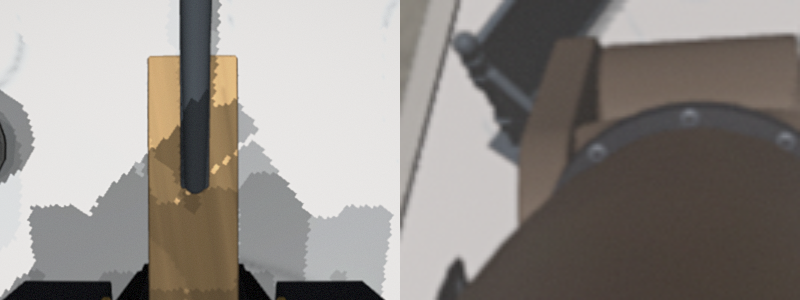

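The wedge sits centred under the wing, which has risen about 4.5 mm (rail top from 0.1286 to about 0.132) with its heading unchanged. I'll let go now.

Request:
{"method": "drive_tool", "body": {"plan": [[0.65, 0, 0, 0, 0], [0.65, 0, 0, 0, 0], [0.65, 0, 0, 0, 0], [0.65, 0, 0, 0, 0], [0.65, 0, 0, 0.03, 0], [0.65, 0, 0, 0.07, 0], [0.65, -0.01, -0.02, 0.1, 0], [0.65, -0.03, -0.06, 0.12, 0], [0.65, -0.05, -0.1, 0.12, 0], [0.65, -0.05, -0.15, 0.12, 0], [0.65, -0.05, -0.18, 0.12, 0], [0.65, -0.05, -0.18, 0.12, 0]]}}

```text
t: 10.65
tool_pos: [0.4297, -0.2585, 0.3085]
eef_rot: [[0.823, 0.567, -0.0], [0.567, -0.823, -0.0], [-0.0, -0.0, -1.0]]
contact_force: [0.2, 0.1, -0.6]
finger_gap: 0.0616
grasp_force: 0.0
```

```bash
python3 - <<'E'
from w import *
d=np.array([.8215,.57]);n=np.array([-d[1],d[0]]);E0=np.array([.518,-.0457])
f=imaging.grab_frame("top");g=imaging.grab_frame("scene")
b=lambda q,x0,y0,x1,y1:cv2.resize(q["pixels"][y0:y1,x0:x1,::-1],(400,300))
cv2.imwrite("pics/w5.png",np.hstack([b(f,190,180,323,280),b(g,170,180,330,300)]))
for c,q in(("top",f),("scene",g)):
    W=cloud(q);r=regions_of(q,"wing_end")
    if r:
        P=W[r[0]["pixels"]];P=P[P[:,2]>.112];x=P[:,:2]-E0;a=x@d;l=x@n
        k=(P[:,2]>.145)&(P[:,2]<.2);h=np.histogram(P[:,2],bins=np.arange(.118,.14,.002))[0]
        print(c,"end",np.percentile(a,2),"sheet lat",np.median(l[k]),"ang",np.degrees(np.polyfit(a[k],l[k],1)[0]),h)
    M=(W[...,2]>.107)&(W[...,2]<.14)&(q["pixels"][...,0].astype(int)-q["pixels"][...,2]>40);x=W[M][:,:2]-E0;o=(abs(x@n)<.04)&(abs(x@d)<.1);x=x[o];
    if len(x):print("wedge lat",np.percentile(x@n,[2,50,98]).round(4),"along",np.percentile(x@d,[.5,99.5]).round(4))
E
```

```text
top end 0.003197992167449749 sheet lat -0.0032868032959478947 ang 0.4752969117987832 [ 1  0  3  9 16 29 84 41 15 11 13]
wedge lat [-0.022   0.0009  0.0156] along [-0.063   0.0538]
```

View pics/w5.png

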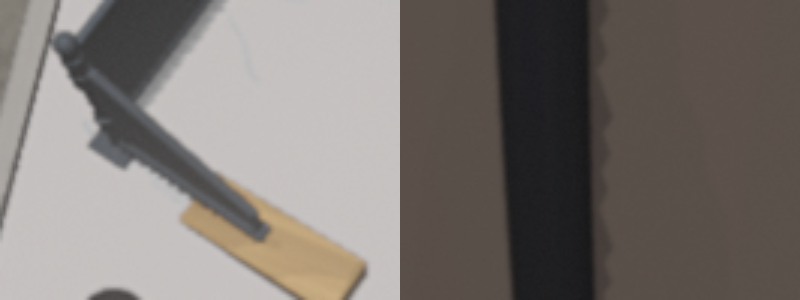

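The top view shows the wedge jammed lengthwise under the wing, with the wing end at (262,230), the heading within half a degree and the robot clear of both.

```bash
python3 -c "
from plant import arm
print(arm.close_job())"
```

```text
the job is handed in; nothing more can be done
None
```

The wooden wedge is jammed about 54 mm under the wing's free end and the wing is raised about 4 mm. It points the way it stood to within about half a degree, the gripper has let go and is clear, and the job was handed in at about 11 s.

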